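# Unclip the mixing cup and press it into its stand

### The arm

A 6-joint arm with a two-finger parallel gripper is mounted at the origin on the work surface. World frame = base frame: x ahead of the robot, y to its left, z up, the work surface at z = 0. Lengths are in m, angles in rad, forces in N, time in s.
With the tool pointing down it reaches from about 0.325 to 0.925 m from the base axis. Payload 3.1 kg.
Tool frame: the origin (TCP) lies at the very end of the fingers, on their centre line; the grasp point (between the pads) lies 19 mm behind it; z points along the fingers, y is the line along which they close (so a half turn about z gives the same grasp; the last joint's range is limited). The gripper opens to 85 mm and grips with 20 to 120 N. Pads are 22 mm wide; open, the fingers measure 114 mm over their backs; the gripper's body (76 mm by 85 mm) begins 54 mm behind the grasp point. The pads swing forward as they close: fully open they stand 13 mm farther back than shut.
Start: joints at [-1.334, 0.217, 1.613, -0, 1.311, -0.112], TCP at [0.214, -0.587, 0.201] pointing down, gripper open.
Joint ranges: [-2.75, 2.75], [-0.78, 2.1], [0.31, 2.55], [-1.13, 4.27], [0.13, 2.63], [-2.58, 2.58]. Speed limits (rad/s): [2.79, 2.79, 3.14, 3.14, 3.14, 3.14].

### API

Orientations are given as a unit quaternion [w, x, y, z].
In Python, from station import read_state, optics, workorder gives the robot as it stands.
- The arm moves only by the tool step_arm, never from a script. Its argument "motion" is a list of rows, each an object with "xyz": the shift along the world's x, y, z scaled (see below), a list of three; "rotation": the turn, a rotation vector about the world's x, y, z scaled (see below), a list of three; "gripper": the finger opening in mm, from 0 to 85.4. In form: [{"xyz": [x, y, z], "rotation": [rx, ry, rz], "gripper": gripper}, ...]. A call has 1 to 20 rows; each row shifts and turns the commanded pose from where the row before left it; what a row does not reach is not made up. The controller multiplies each number of a shift by 500 mm and each number of a turn by pi/2 rad. A row lasts 1/10 s, in which the tool goes at most 50 mm and 8.59 degrees, less where a joint would pass 70% of its speed; a pose out of reach is approached as far as the arm can. A call with a number of a shift or a turn outside -1 to 1 is refused whole. A call with a gripper value outside its range is refused whole. The fingers move at their own pace and stop on an object; "grip_force" is the grip in N (left out, the last holds). Time passes only in rows, so rows that do not move let the fingers close. It gives the time, the measured TCP pose, the force, the opening and the grip force at its end, in the units of the state.
- read_state(): the state, without advancing time (a new reading comes with each control period).
- optics.read_camera(name): name is "scene" or "top" or "wrist"; returns a dict with "frame" (400x640x3 uint8, red, green, blue), "K" (3x3 intrinsics, pixels), "rvec" (rotation vector, rad) and "tvec" (3), from world to camera coordinates, as OpenCV has them; the wrist camera has in their place "mount" (4x4, takes a point from camera to tool coordinates, whose origin is the TCP and whose axes are the flange's). Camera axes: x right, y down, z forward; pixel columns grow to the right and rows downward; lengths in m; the calibration is good to about 2 mm. A picture is of the moment at which its call begins: read the wrist's pose just before it. There is no depth.
- workorder.close_job(): hands the job in; it is judged then, once.
Trained networks look in a picture, given as the dict that the camera call returned (one of the last four; its "shot" number tells which), for a name from the list of things; names that differ only in an ending like _2 or _b are one class to them, and where a whole thing is asked for, a point or a joint stands for the part that bears it (a point fixed in the world has none). Each returns a list of dicts, best first, with "confidence" (0 to 1); they miss things now and then, are a little off and sometimes report something else, mostly with a low value. They report only what shows in the picture. A call takes as long as a camera call.
- optics.spot_in(picture, thing): "xyz" ([x, y, z] in m, in world coordinates, good to about 4 mm: the middle of the surface that is visible of it).
The state is a dict: "clock": time; "joints": joint angles; "joint_velocities": joint speeds; "effort": joint torques, N m; "tool_pos": TCP position; "orientation": TCP orientation; "contact_force": force on the tool from outside, world axes, zero at the start; "ft_torque": the same for the moment, N m; "finger_gap": finger opening in m; "gripper_force": force on a finger pad.
Only numpy, scipy, OpenCV 4.12 (cv2) and the standard library are available. Lean on these libraries where they do the work, as an engineer would, in place of code of your own. Each camera call takes 0.05 s, during which the arm holds its last target. There are 200 camera calls.

### The job

The slim capped steel mixing cup is locked by its nipple foot in the quick coupling on the round mixer. Push the coupling's sprung sleeve down, lift the cup out so that the sleeve snaps back up, then press the cup, twisting it as it sticks, down into the snug well of the cup stand (the round base with an upright shield) until it is fully bottomed, and only then let go. Leave everything else where it stands.

Things in the scene. Friction and masses are not known exactly. Their poses are not given: they have to be found in the camera images.
- cup_center (a point): Centre of the mixing cup, half-way up its axis; z up. Slim steel cup with a grey cap, 92 mm tall, 28 mm in diameter from 26 mm above its bottom upwards (grip it there); below, it tapers to 22 mm at 16 mm, then a neck 11 mm in diameter and at the bottom a nipple collar 20 mm in diameter and 6 mm thick, both locked in the coupling at the start. 0.13 kg. It is out of the coupling once raised 14 mm.
- sleeve_top (a point): Centre of the top of the coupling's sleeve, moving with it: a flat aluminium hand ring round the cup, 68 mm outside and 31 mm inside diameter, 6 mm thick. With the sleeve up, 42 mm of the cup stands above it. Fingers held 30 to 45 mm apart, either side of the cup, land on the ring with their tips, push it down and then can close on the cup while they hold it down.
- sleeve (a joint): How far the sleeve is pushed down, in m: 0 up (locked), 0.009 at its stop. Sprung: 6 N to start it, 12 N at the stop; it returns by itself. Beyond 0.0045 the jaws let go of the nipple. Have it at 0.007 or more when the lift starts; sleeve and cup may then rise together: once the cup has risen 3 mm the jaws only ride on its collar. If the sleeve comes up earlier they lock again.
- mixer: Mixer, fixed: round white housing, 120 mm in diameter, 45 mm high; origin at the centre of its underside, z up, the coupling on its axis, the cup's bottom 45 mm above the table. Two guard posts, 12 mm in diameter, stand 48 mm either side of the axis along its own x axis, tops 115 mm above the table: straddle the cup along the mixer's y axis.
- well_floor (a point): Centre of the floor of the cup stand's well, 8 mm above the table; z up. The well is a grey round tower, 48 mm outside and 29.6 mm inside diameter, 34 mm deep. The cup goes in foot first; three sprung pads grip it over the last 12 mm: 12 to 20 N to push it straight down, about half while it is being twisted. Fully home, its bottom rests on this floor and 58 mm of it stands out.
- stand: The cup stand, fixed: a dark round steel base 100 mm in diameter and 8 mm thick, origin at the centre of its underside, the well on its axis. An upright aluminium shield 60 mm wide and 4 mm thick stands on its +x side, 43.5 mm from the axis, its top 74 mm above the table.
- bur_stand: Bystander, fixed: a round base 100 mm in diameter with a grey block, 52 mm in diameter, full of burs, 62 mm high; no well, no shield. Origin at the centre of its underside.
- jar: Bystander, loose: white jar, 56 mm in diameter, 62 mm high. Origin at the centre of its underside.
- beaker: Bystander, loose: open steel beaker, 48 mm in diameter, 60 mm high. Origin at the centre of its underside.
- bottle: Bystander, loose: white bottle, 54 mm in diameter, 120 mm high, close beside the mixer. Origin at the centre of its underside.
- plaster_model: Bystander, loose: plaster tooth arch on a round base 70 mm in diameter, 32 mm high. Origin at the centre of its underside.
- disc: Bystander, loose: flat white disc 98 mm in diameter, 14 mm thick. Origin at the centre of its underside.
- handpiece: Bystander, loose: grey handpiece 150 mm long, 26 mm in diameter, lying along its own x axis. Origin under its middle.
- crown: Bystander, loose: tooth crown about 11 mm in size, lying on the base of the cup stand. Origin at the centre of its underside.

How it is judged:
By the outcome, as a careful person would: the job done as asked, in the order asked, and still so for the second after the job is handed in, with the robot touching nothing.
It also fails if it takes over 64 s, if anything falls off the work surface, if the arm or the gripper's body presses on something with over 40 N, if the wrist force passes 120 N, or if a joint passes its speed limit or range.

## Working session

There is one attempt and no reset: what is moved stays moved. The work goes in short steps, Python scripts to look and compute and a tool call to move; the robot and the scene stay as the last step left them, time stands still between calls to the robot, and variables do not carry over. Pictures are saved under pics/ and viewed, at most 10 in all, crops included, and the job is handed in when it is done.

Besides the shell and the picture viewer there is one more tool, called after ">>>" as a command line: name --argument value ..., lists and objects as JSON in quotes. step_arm: Moves the arm, as the interface text tells. Its arguments: {"type":"object","properties":{"motion":{"type":"array"},"grip_force":{"type":"number"}},"required":["motion"]}

```bash
mkdir -p pics; ls
cat > h.py <<'E'
import numpy as np, cv2
from station import read_state, optics, workorder
from scipy.spatial.transform import Rotation as R
def shot(n,f=None):
    s=read_state(); p=optics.read_camera(n)
    if f: cv2.imwrite('pics/'+f,p['frame'][:,:,::-1])
    return s,p
def cam(s,p):
    K=np.array(p['K'])
    if 'mount' in p:
        q=s['orientation']; T=np.eye(4); T[:3,:3]=R.from_quat([q[1],q[2],q[3],q[0]]).as_matrix(); T[:3,3]=s['tool_pos']
        M=np.linalg.inv(T@np.array(p['mount'])); return K,M[:3,:3],M[:3,3]
    return K,R.from_rotvec(np.ravel(p['rvec'])).as_matrix(),np.ravel(p['tvec'])
def proj(s,p,X):
    K,r,t=cam(s,p); c=np.atleast_2d(X)@r.T+t; u=c@K.T; return u[:,:2]/u[:,2:]
def onplane(s,p,uv,z):
    K,r,t=cam(s,p); d=r.T@np.linalg.solve(K,[uv[0],uv[1],1]); o=-r.T@t; return o+d*(z-o[2])/d[2]
E
python3 - <<'E'
from h import *
print(read_state())
for n in ['top','scene']:
    s,p=shot(n,n+'.png')
    K,r,t=cam(s,p); print(n,'campos',(-r.T@t).round(3))
    for th in ['cup_center','sleeve_top','mixer','stand','bur_stand','bottle','jar','beaker','crown','plaster_model','disc','handpiece']:
        try: print(th,[(np.round(d['xyz'],3).tolist(),round(d['confidence'],2)) for d in optics.spot_in(p,th)[:3]])
        except Exception as e: print(th,e)
E
```

```text
pics
{'clock': 0.0, 'joints': array([-1.33422076e+00,  2.17769762e-01,  1.61494770e+00,  1.03792008e-05,
        1.31133774e+00, -1.12221201e-01]), 'joint_velocities': array([ 1.32782385e-03, -9.18100028e-04,  3.24288973e-04, -1.02539663e-05,
       -9.10784567e-04, -2.27817847e-03]), 'effort': array([-1.32382502e-03, -3.96850777e+01, -3.03850830e+01, -1.31204356e-04,
        9.80261655e-03, -8.89379749e-06]), 'tool_pos': array([ 0.21340137, -0.58647045,  0.19925163]), 'orientation': array([-1.22920944e-03,  9.84830592e-01,  1.73514231e-01, -7.15034604e-05]), 'contact_force': array([ 1.05479194,  0.17933589, -0.03111836]), 'ft_torque': array([ 0.01354437, -0.04214967, -0.01934932]), 'gripper_force': 0.0, 'finger_gap': 0.08542922127478117}
top campos [0.445 0.022 0.9  ]
cup_center []
sleeve_top [([0.528, 0.266, 0.095], 0.8), ([0.712, -0.211, 0.016], 0.58)]
mixer [([0.519, 0.253, 0.045], 0.93), ([0.622, 0.286, 0.081], 0.6)]
stand [([0.52, -0.27, 0.004], 0.57), ([0.396, -0.154, 0.026], 0.24)]
bur_stand [([0.57, -0.004, 0.009], 0.77), ([0.519, 0.25, 0.045], 0.73)]
bottle [([0.622, 0.288,
[... 227 characters left out ...]
25, 0.045], 0.36)]
handpiece [([0.791, -0.013, 0.024], 0.7)]
scene campos [0.954 0.624 0.583]
cup_center [([0.539, 0.273, 0.125], 0.71)]
sleeve_top [([0.536, 0.285, 0.092], 0.56)]
mixer [([0.545, 0.291, 0.049], 0.58), ([0.534, -0.258, 0.017], 0.35)]
stand [([0.533, -0.254, 0.016], 0.91)]
bur_stand [([0.584, 0.01, 0.01], 0.83)]
bottle [([0.643, 0.313, 0.073], 0.57)]
jar [([0.426, 0.158, 0.058], 0.95), ([0.535, 0.274, 0.123], 0.44)]
beaker [([0.404, -0.131, 0.042], 0.64), ([0.806, -0.008, 0.02], 0.55)]
crown []
plaster_model [([0.716, -0.209, 0.016], 0.59), ([0.539, 0.287, 0.092], 0.4)]
disc [([0.388, 0.022, 0.013], 0.8)]
handpiece [([0.803, -0.007, 0.02], 0.94), ([0.538, 0.272, 0.125], 0.38)]
```

View pics/top.png

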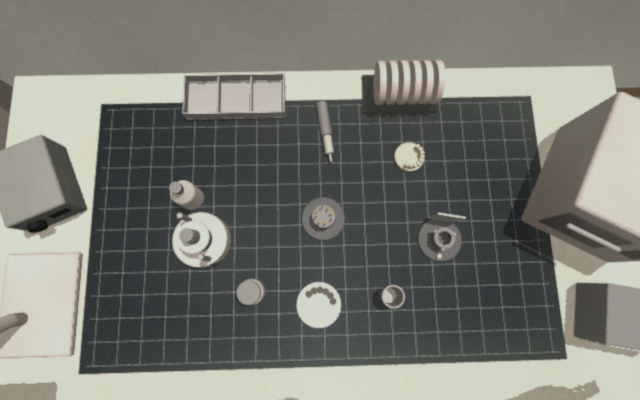

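View pics/scene.png

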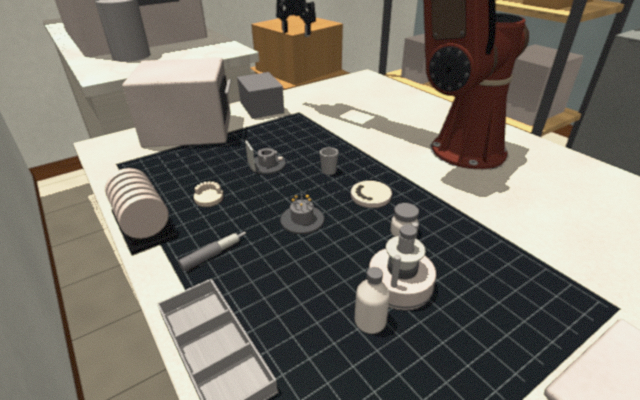

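The top view shows the mixer at (200,240), the bottle at (186,193), and the stand at (440,240) with its shield near (451,216). I'll enlarge both areas and check the wrist mount.

Run:
```python
from h import *
s,p=shot('top'); f=p['frame'][:,:,::-1]
a=cv2.resize(f[170:290,150:250],None,fx=4,fy=4,interpolation=cv2.INTER_CUBIC); b=cv2.resize(f[180:300,390:490],None,fx=4,fy=4,interpolation=cv2.INTER_CUBIC)
cv2.imwrite('pics/tc.png',np.hstack([a,b]))
s,p=shot('wrist'); print(np.round(p['mount'],3),p['K'])
```

```text
[[-0.001 -0.961 -0.276  0.069]
 [ 1.    -0.001  0.     0.   ]
 [-0.    -0.276  0.961 -0.173]
 [ 0.     0.     0.     1.   ]] [[280.63538864   0.         321.29663463]
 [  0.         280.63538864 201.56442246]
 [  0.           0.           1.        ]]
```

View pics/tc.png

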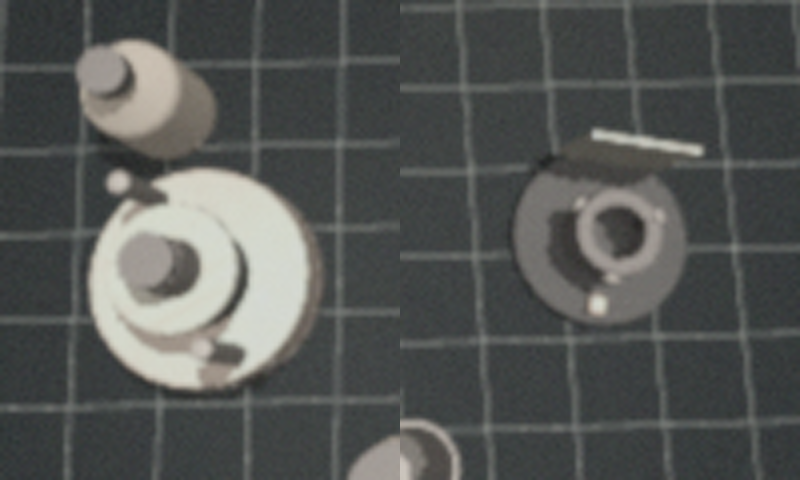

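The crops show post tops at full-image (180,215) and (201,257), cup top (186,235), well rim (444,238), shield top (439,213)–(465,218), and the crown at (439,256), opposite the shield.

Run:
```python
from h import *
s,p=shot('top')
for n,u,z in [('postA',(179.75,215.5),.115),('postB',(201.5,257),.115),('cup',(186.25,235.5),.137),('ring',(194.3,237),.095),('mixtop',(198.5,239.5),.045),('rim',(444.5,238),.042),('base',(440,240.7),.008),('sh1',(438.75,213.25),.074),('sh2',(465.5,218),.074),('crown',(439.2,255.7),.019),('bottlecap',(176,188),.12)]:
    print(n,onplane(s,p,u,z).round(4))
```

```text
postA [0.5699 0.288  0.115 ]
postB [0.4855 0.2418 0.115 ]
cup [0.5267 0.2664 0.137 ]
ring [0.5277 0.2633 0.095 ]
mixtop [0.5271 0.269  0.045 ]
rim [ 0.5167 -0.2699  0.042 ]
base [ 0.5137 -0.2706  0.008 ]
sh1 [ 0.5674 -0.2514  0.074 ]
sh2 [ 0.5556 -0.308   0.074 ]
crown [ 0.4794 -0.2623  0.019 ]
bottlecap [0.6259 0.2961 0.12  ]
```

>>> step_arm --motion '[{"xyz": [0.03,0.03,0.005],"rotation": [0,0,0.0097],"gripper": 60},{"xyz": [0.061,0.063,0.01],"rotation": [0,0,0.0097],"gripper": 60},{"xyz": [0.061,0.063,0.01],"rotation": [0,0,0.0097],"gripper": 60},{"xyz": [0.061,0.063,0.01],"rotation": [0,0,0.0097],"gripper": 60},{"xyz": [0.061,0.063,0.01],"rotation": [0,0,0.0097],"gripper": 60},{"xyz": [0.061,0.063,0.01],"rotation": [0,0,0.0097],"gripper": 60},{"xyz": [0.061,0.063,0.01],"rotation": [0,0,0.0097],"gripper": 60},{"xyz": [0.061,0.063,0.01],"rotation": [0,0,0.0097],"gripper": 60},{"xyz": [0.061,0.063,0.01],"rotation": [0,0,0.0097],"gripper": 60},{"xyz": [0.061,0.063,0.01],"rotation": [0,0,0.0097],"gripper": 60},{"xyz": [0.029,0.035,0.005],"rotation": [0,0,0],"gripper": 60},{"xyz": [0,0,0],"rotation": [0,0,0],"gripper": 60},{"xyz": [0,0,0],"rotation": [0,0,0],"gripper": 60}]' --grip_force 80

```text
clock: 2.75
tool_pos: [0.5177, -0.2704, 0.2506]
orientation: [0.0, 0.969, 0.249, -0.0]
contact_force: [-0.3, -0.1, 0.9]
finger_gap: 0.0602
gripper_force: 0.0
```

```bash
cat > look.py <<'E'
import sys
from h import *
s,p=shot('wrist',sys.argv[1]); np.set_printoptions(suppress=True)
print(s['clock'],s['tool_pos'].round(4),(2*np.degrees(np.arctan2(s['orientation'][2],s['orientation'][1]))).round(2),s['joints'].round(2))
for th in sys.argv[2:]:
    for d in optics.spot_in(p,th)[:2]: print(th,np.round(d['xyz'],4),round(d['confidence'],2),proj(s,p,d['xyz']).round(0))
import pickle; pickle.dump((s,p),open('last.pkl','wb'))
E
python3 look.py w1.png stand well_floor crown
```

```text
2.75 [ 0.5177 -0.2704  0.2506] 28.83 [-0.6   0.09  1.66 -0.    1.39  0.47]
stand [ 0.5254 -0.2697  0.0104] 0.96 [[323. 165.]]
stand [ 0.3891 -0.1429  0.042 ] 0.25 [[199. 209.]]
well_floor [ 0.5203 -0.273   0.0126] 0.84 [[324. 169.]]
crown [ 0.4813 -0.26    0.0179] 0.56 [[303. 188.]]
```

View pics/w1.png

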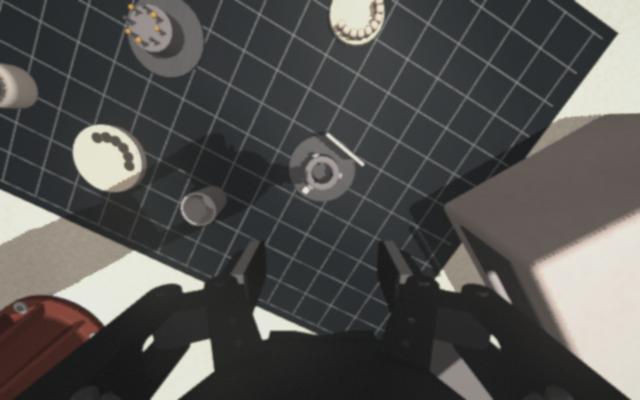

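The well rim shows at about (323,172), the shield edge runs (328,135)–(363,165), and the crown is at (306,190). Next I'll measure the rim and move on to the mixer.

Run:
```python
from h import *; import pickle
s,p=pickle.load(open('last.pkl','rb'))
for n,u,z in [('rim',(323,172.5),.042),('sh1',(328,135),.074),('sh2',(363,165),.074),('base',(322,167),.008)]: print(n,onplane(s,p,u,z).round(4))
f=p['frame'][130:215,275:375,::-1]; cv2.imwrite('pics/w1c.png',cv2.resize(f,None,fx=7,fy=7,interpolation=cv2.INTER_CUBIC))
```

```text
rim [ 0.5198 -0.272   0.042 ]
sh1 [ 0.5679 -0.2522  0.074 ]
sh2 [ 0.5571 -0.3083  0.074 ]
base [ 0.5211 -0.2698  0.008 ]
```

>>> step_arm --motion '[{"xyz": [0,0.04,0],"rotation": [0,0,0],"gripper": 42},{"xyz": [0,0.08,0],"rotation": [0,0,0],"gripper": 42},{"xyz": [0,0.09,0],"rotation": [0,0,0],"gripper": 42},{"xyz": [0,0.09,0],"rotation": [0,0,0],"gripper": 42},{"xyz": [0,0.09,0],"rotation": [0,0,0],"gripper": 42},{"xyz": [0,0.09,0],"rotation": [0,0,0],"gripper": 42},{"xyz": [0,0.09,0],"rotation": [0,0,0],"gripper": 42},{"xyz": [0,0.09,0],"rotation": [0,0,0],"gripper": 42},{"xyz": [0,0.09,0],"rotation": [0,0,0],"gripper": 42},{"xyz": [0,0.09,0],"rotation": [0,0,0],"gripper": 42},{"xyz": [0,0.09,0],"rotation": [0,0,0],"gripper": 42},{"xyz": [0.01,0.09,0],"rotation": [0,0,0],"gripper": 42},{"xyz": [0.01,0.05,0],"rotation": [0,0,0],"gripper": 42},{"xyz": [0,0,0],"rotation": [0,0,0],"gripper": 42},{"xyz": [0,0,0],"rotation": [0,0,0],"gripper": 42}]'

```text
clock: 4.45
tool_pos: [0.5269, 0.2637, 0.2503]
orientation: [0.0, 0.969, 0.248, -0.001]
contact_force: [0.1, -0.7, 0.1]
finger_gap: 0.0421
gripper_force: 0.0
```

```bash
python3 look.py w2.png sleeve_top cup_center mixer
```

```text
4.45 [0.5269 0.2637 0.2503] 28.76 [ 0.35  0.11  1.65 -0.    1.39  1.41]
sleeve_top [0.5363 0.2716 0.0941] 0.56 [[319. 171.]]
cup_center [0.5332 0.2688 0.1357] 0.81 [[320. 182.]]
mixer [0.5421 0.2751 0.0435] 0.7 [[319. 160.]]
```

View pics/w2.png

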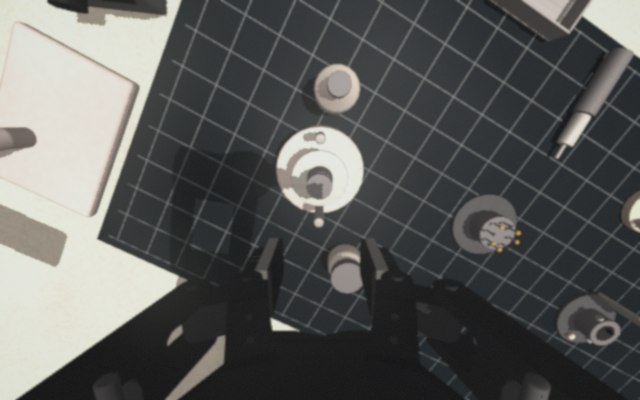

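The post tops show at (320.5,138) and (319,222), the cup cap at about (319,183), and the bottle beyond the upper post. The posts line up with the image's vertical axis, so the yaw is right.

Run:
```python
from h import *; import pickle
s,p=pickle.load(open('last.pkl','rb'))
f=p['frame'][:,:,::-1]
cv2.imwrite('pics/w2c.png',cv2.resize(f[120:235,265:375],None,fx=5,fy=5,interpolation=cv2.INTER_CUBIC))
a=onplane(s,p,(320.5,138),.115);b=onplane(s,p,(319,222),.115); print(a,b,(a+b)/2,np.linalg.norm(a-b),np.degrees(np.arctan2(*(a-b)[1::-1])))
print(onplane(s,p,(319,184),.137))
```

```text
[0.57165574 0.2891797  0.115     ] [0.48675422 0.24473663 0.115     ] [0.52920498 0.26695817 0.115     ] 0.09583034790365295 27.630537616453733
[0.53094359 0.26863606 0.137     ]
```

View pics/w2c.png

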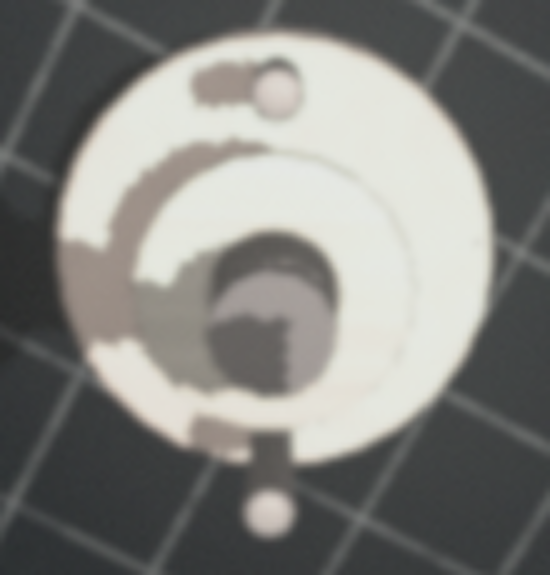

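>>> step_arm --motion '[{"xyz": [0.003,0.006,-0.02],"rotation": [0,0,0],"gripper": 42},{"xyz": [0,0,-0.05],"rotation": [0,0,0],"gripper": 42},{"xyz": [0,0,-0.06],"rotation": [0,0,0],"gripper": 42},{"xyz": [0,0,-0.06],"rotation": [0,0,0],"gripper": 42},{"xyz": [0,0,-0.06],"rotation": [0,0,0],"gripper": 42},{"xyz": [0,0,-0.03],"rotation": [0,0,0],"gripper": 42},{"xyz": [0,0,0],"rotation": [0,0,0],"gripper": 42},{"xyz": [0,0,0],"rotation": [0,0,0],"gripper": 42}]'

```text
clock: 5.45
tool_pos: [0.5297, 0.2666, 0.1112]
orientation: [-0.0, 0.969, 0.248, 0.0]
contact_force: [0.6, -0.2, 0.8]
finger_gap: 0.0422
gripper_force: 0.0
```

```bash
python3 look.py w3.png sleeve_top cup_center; python3 -c "
import cv2;f=cv2.imread('pics/w3.png');cv2.imwrite('pics/w3c.png',f)"
```

```text
5.45 [0.5297 0.2666 0.1112] 28.69 [0.35 0.24 1.76 0.   1.14 1.42]
sleeve_top [0.539  0.2766 0.0951] 0.91 [[315. 204.]]
cup_center [0.5367 0.269  0.1369] 0.68 [[324. 235.]]
```

View pics/w3.png

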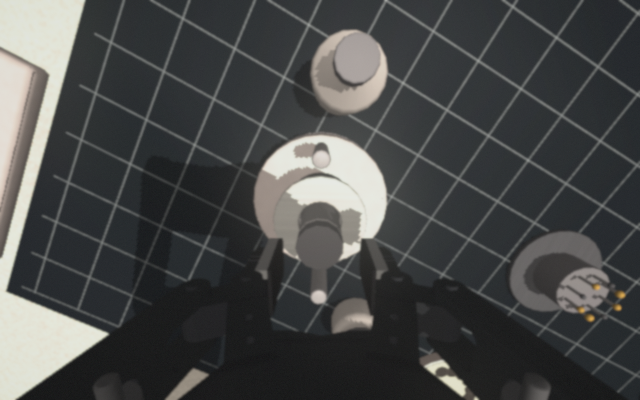

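The cup cap at about (320,243) sits midway between the finger tips at x≈281 and 363, with the posts at (321,158) and (319,296) in front and behind. I'll check the fore-aft alignment.

Run:
```python
from h import *; import pickle
s,p=pickle.load(open('last.pkl','rb'))
a=onplane(s,p,(321,158),.115);b=onplane(s,p,(318.5,297),.115); print((a+b)/2,np.linalg.norm(a-b),np.degrees(np.arctan2(*(a-b)[1::-1])))
print(onplane(s,p,(319.7,244),.137))
```

```text
[0.52898062 0.26745531 0.115     ] 0.09621841641427825 27.598069435365186
[0.53080595 0.2682908  0.137     ]
```

>>> step_arm --motion '[{"xyz": [0,0,-0.016],"rotation": [0,0,0],"gripper": 42},{"xyz": [0,0,-0.01],"rotation": [0,0,0],"gripper": 42},{"xyz": [0,0,-0.006],"rotation": [0,0,0],"gripper": 42},{"xyz": [0,0,0],"rotation": [0,0,0],"gripper": 42},{"xyz": [0,0,0],"rotation": [0,0,0],"gripper": 42}]'

```text
clock: 6.1
tool_pos: [0.529, 0.2666, 0.0944]
orientation: [0.0, 0.969, 0.248, -0.0]
contact_force: [0.3, -0.7, -1.0]
finger_gap: 0.0416
gripper_force: 0.0
```

>>> step_arm --motion '[{"xyz": [0,0,-0.004],"rotation": [0,0,0],"gripper": 42},{"xyz": [0,0,-0.004],"rotation": [0,0,0],"gripper": 42},{"xyz": [0,0,0],"rotation": [0,0,0],"gripper": 42},{"xyz": [0,0,0],"rotation": [0,0,0],"gripper": 42}]'

```text
clock: 6.5
tool_pos: [0.5291, 0.2666, 0.0905]
orientation: [0.0, 0.969, 0.248, -0.0]
contact_force: [0.5, -0.3, 0.5]
finger_gap: 0.0426
gripper_force: 0.0
```

>>> step_arm --motion '[{"xyz": [0,0,-0.004],"rotation": [0,0,0],"gripper": 42},{"xyz": [0,0,-0.002],"rotation": [0,0,0],"gripper": 42},{"xyz": [0,0,0],"rotation": [0,0,0],"gripper": 42},{"xyz": [0,0,0],"rotation": [0,0,0],"gripper": 42}]'

```text
clock: 6.9
tool_pos: [0.5291, 0.2666, 0.0875]
orientation: [0.0, 0.969, 0.248, -0.0]
contact_force: [-0.1, -0.1, -0.3]
finger_gap: 0.0419
gripper_force: 0.0
```

>>> step_arm --motion '[{"xyz": [0,0,-0.004],"rotation": [0,0,0],"gripper": 42},{"xyz": [0,0,-0.002],"rotation": [0,0,0],"gripper": 42},{"xyz": [0,0,0],"rotation": [0,0,0],"gripper": 42},{"xyz": [0,0,0],"rotation": [0,0,0],"gripper": 42}]'

```text
clock: 7.3
tool_pos: [0.5291, 0.2666, 0.0845]
orientation: [-0.0, 0.969, 0.248, -0.0]
contact_force: [-0.1, 0.1, 1.1]
finger_gap: 0.042
gripper_force: 0.0
```

>>> step_arm --motion '[{"xyz": [0,0,-0.004],"rotation": [0,0,0],"gripper": 42},{"xyz": [0,0,0],"rotation": [0,0,0],"gripper": 42},{"xyz": [0,0,0],"rotation": [0,0,0],"gripper": 42}]'

```text
clock: 7.6
tool_pos: [0.5291, 0.2666, 0.0825]
orientation: [0.0, 0.969, 0.248, -0.0]
contact_force: [0.4, -0.2, 0.1]
finger_gap: 0.0422
gripper_force: 0.0
```

Run:
```python
from h import *
s,p=shot('scene'); f=p['frame'][:,:,::-1]
cv2.imwrite('pics/s2.png',cv2.resize(f[170:320,340:460],None,fx=4,fy=4,interpolation=cv2.INTER_CUBIC))
print(s['contact_force'],s['tool_pos'])
```

```text
[ 0.35464108 -0.21609527  0.10554107] [0.5290549  0.26660235 0.08250405]
```

View pics/s2.png

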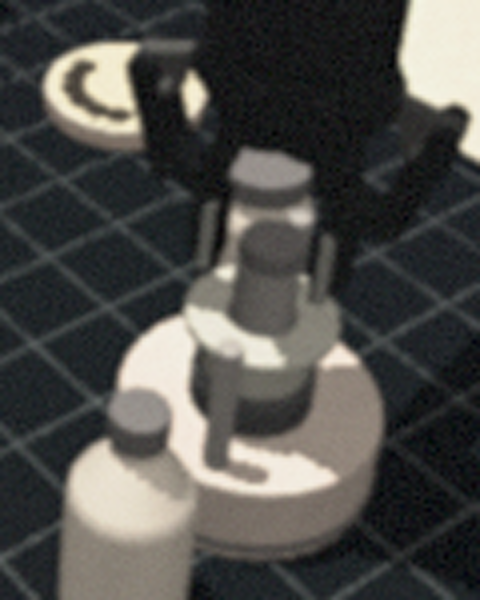

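The finger tips show at crop (205,268) and (325,300), either side of the cup, with the ring edges at (185,310) and (338,320). The tips seem to be above the ring or behind it, so I'll check with projections.

Run:
```python
from h import *
s,p=shot('scene'); t=s['tool_pos']; a=np.radians(28.7); y=np.array([np.sin(a),-np.cos(a),0])
cr=lambda X:((proj(s,p,X)-[340,170])*4).round(0).tolist()
print('ringctr',cr(np.array([.529,.267,.095])),'cuptop',cr(np.array([.529,.267,.137])))
for z in (.083,.09,.095,.1,.105):
    b=np.array([t[0],t[1],z]); print(z,cr([b+y*.021,b-y*.021]))
```

```text
ringctr [[259.0, 311.0]] cuptop [[270.0, 238.0]]
0.083 [[209.0, 317.0], [301.0, 346.0]]
0.09 [[211.0, 305.0], [304.0, 334.0]]
0.095 [[212.0, 297.0], [305.0, 326.0]]
0.1 [[213.0, 288.0], [307.0, 317.0]]
0.105 [[214.0, 280.0], [308.0, 308.0]]
```

>>> step_arm --motion '[{"xyz": [0,0,-0.004],"rotation": [0,0,0],"gripper": 42},{"xyz": [0,0,0],"rotation": [0,0,0],"gripper": 42},{"xyz": [0,0,0],"rotation": [0,0,0],"gripper": 42}]'

```text
clock: 8.0
tool_pos: [0.5291, 0.2666, 0.0805]
orientation: [0.0, 0.969, 0.248, -0.0]
contact_force: [0.2, 0.5, 1.0]
finger_gap: 0.0421
gripper_force: 0.0
```

>>> step_arm --motion '[{"xyz": [0,0,-0.004],"rotation": [0,0,0],"gripper": 42},{"xyz": [0,0,0],"rotation": [0,0,0],"gripper": 42},{"xyz": [0,0,0],"rotation": [0,0,0],"gripper": 42}]'

```text
clock: 8.3
tool_pos: [0.529, 0.2666, 0.0784]
orientation: [0.0, 0.969, 0.248, -0.0]
contact_force: [0.2, 0.1, -0.5]
finger_gap: 0.0421
gripper_force: 0.0
```

Run:
```python
from h import *; import pickle
s,p=pickle.load(open('last.pkl','rb'))
q=s['orientation'];r=R.from_quat([q[1],q[2],q[3],q[0]])
for x in (.011,-.011):
  for d in (0,.006,.012,.02): print(x,d,proj(s,p,r.apply([[x,.021,-d],[x,-.021,-d],[x,.0355,-d]])+s['tool_pos']).round(0).tolist())
s,p=shot('scene'); f=p['frame'][:,:,::-1]
s2,p2=shot('wrist'); g=p2['frame'][:,:,::-1]
A=cv2.resize(f[190:270,360:450],(540,480),interpolation=cv2.INTER_CUBIC)
B=cv2.resize(g[180:340,240:400],(480,480),interpolation=cv2.INTER_CUBIC)[:,110:370]
cv2.imwrite('pics/s3.png',np.hstack([A,B]))
```

```text
0.011 0 [[354.0, 214.0], [289.0, 214.0], [376.0, 214.0]]
0.011 0.006 [[355.0, 217.0], [288.0, 217.0], [378.0, 217.0]]
0.011 0.012 [[356.0, 220.0], [287.0, 221.0], [380.0, 220.0]]
0.011 0.02 [[357.0, 225.0], [285.0, 225.0], [382.0, 225.0]]
-0.011 0 [[353.0, 245.0], [290.0, 245.0], [374.0, 245.0]]
-0.011 0.006 [[354.0, 249.0], [289.0, 249.0], [376.0, 249.0]]
-0.011 0.012 [[355.0, 253.0], [288.0, 253.0], [378.0, 253.0]]
-0.011 0.02 [[356.0, 259.0], [287.0, 259.0], [380.0, 259.0]]
```

View pics/s3.png

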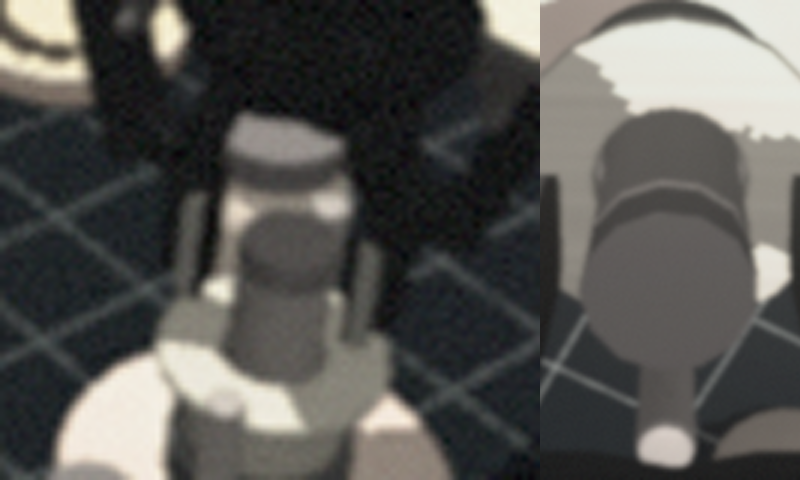

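The pads show in the scene camera (bottoms at s3 (185,295) and (360,345)), and in the wrist view the pad front corners are at y≈238. Both put the real tips about 30 mm behind the stated TCP, which fits the lack of contact. The palm is also about 47 mm above the cup, so I'll keep going down under force watch.

>>> step_arm --motion '[{"xyz": [0,0,-0.004],"rotation": [0,0,0],"gripper": 42},{"xyz": [0,0,-0.004],"rotation": [0,0,0],"gripper": 42},{"xyz": [0,0,0],"rotation": [0,0,0],"gripper": 42},{"xyz": [0,0,0],"rotation": [0,0,0],"gripper": 42}]'

```text
clock: 8.8
tool_pos: [0.529, 0.2666, 0.0744]
orientation: [0.0, 0.969, 0.248, -0.0]
contact_force: [-0.5, -0.5, -0.3]
finger_gap: 0.0419
gripper_force: 0.0
```

>>> step_arm --motion '[{"xyz": [0,0,-0.004],"rotation": [0,0,0],"gripper": 42},{"xyz": [0,0,0],"rotation": [0,0,0],"gripper": 42},{"xyz": [0,0,0],"rotation": [0,0,0],"gripper": 42}]'

```text
clock: 9.1
tool_pos: [0.5291, 0.2666, 0.0725]
orientation: [-0.0, 0.969, 0.248, -0.0]
contact_force: [0.0, -0.8, 0.2]
finger_gap: 0.0421
gripper_force: 0.0
```

>>> step_arm --motion '[{"xyz": [0,0,-0.004],"rotation": [0,0,0],"gripper": 42},{"xyz": [0,0,0],"rotation": [0,0,0],"gripper": 42},{"xyz": [0,0,0],"rotation": [0,0,0],"gripper": 42}]'

```text
clock: 9.4
tool_pos: [0.529, 0.2666, 0.0705]
orientation: [-0.0, 0.969, 0.248, -0.0]
contact_force: [0.1, 0.6, 0.0]
finger_gap: 0.0421
gripper_force: 0.0
```

>>> step_arm --motion '[{"xyz": [0,0,-0.004],"rotation": [0,0,0],"gripper": 42},{"xyz": [0,0,0],"rotation": [0,0,0],"gripper": 42},{"xyz": [0,0,0],"rotation": [0,0,0],"gripper": 42}]'

```text
clock: 9.7
tool_pos: [0.529, 0.2666, 0.0685]
orientation: [-0.0, 0.969, 0.248, -0.0]
contact_force: [-0.5, 0.6, -0.3]
finger_gap: 0.0421
gripper_force: 0.0
```

>>> step_arm --motion '[{"xyz": [0,0,-0.004],"rotation": [0,0,0],"gripper": 42},{"xyz": [0,0,0],"rotation": [0,0,0],"gripper": 42},{"xyz": [0,0,0],"rotation": [0,0,0],"gripper": 42}]'

```text
clock: 10.0
tool_pos: [0.529, 0.2666, 0.0665]
orientation: [0.0, 0.969, 0.248, -0.0]
contact_force: [-0.2, 0.2, 0.7]
finger_gap: 0.0419
gripper_force: 0.0
```

>>> step_arm --motion '[{"xyz": [0,0,-0.004],"rotation": [0,0,0],"gripper": 42},{"xyz": [0,0,0],"rotation": [0,0,0],"gripper": 42},{"xyz": [0,0,0],"rotation": [0,0,0],"gripper": 42}]'

```text
clock: 10.3
tool_pos: [0.529, 0.2666, 0.0645]
orientation: [-0.0, 0.969, 0.248, -0.0]
contact_force: [-0.5, -0.4, 0.3]
finger_gap: 0.0417
gripper_force: 0.0
```

>>> step_arm --motion '[{"xyz": [0,0,-0.003],"rotation": [0,0,0],"gripper": 42},{"xyz": [0,0,0],"rotation": [0,0,0],"gripper": 42},{"xyz": [0,0,0],"rotation": [0,0,0],"gripper": 42}]'

```text
clock: 10.6
tool_pos: [0.5291, 0.2666, 0.063]
orientation: [0.0, 0.969, 0.248, -0.0]
contact_force: [-0.2, 0.0, 0.8]
finger_gap: 0.0419
gripper_force: 0.0
```

>>> step_arm --motion '[{"xyz": [0,0,-0.003],"rotation": [0,0,0],"gripper": 42},{"xyz": [0,0,0],"rotation": [0,0,0],"gripper": 42},{"xyz": [0,0,0],"rotation": [0,0,0],"gripper": 42}]'

```text
clock: 10.9
tool_pos: [0.5293, 0.2667, 0.0626]
orientation: [0.0, 0.969, 0.248, 0.0]
contact_force: [-2.2, -1.1, 4.5]
finger_gap: 0.0416
gripper_force: 2.4
```

Run:
```python
from h import *
s,p=shot('wrist','w4.png'); g=cv2.cvtColor(p['frame'],cv2.COLOR_RGB2GRAY)
o=cv2.cvtColor(cv2.imread('pics/w3.png'),cv2.COLOR_BGR2GRAY)
print(s['tool_pos'])
for y in range(205,300,8):
  print(y,'now',g[y,262:300:3].tolist(),'| w3',o[y,262:300:3].tolist())
```

```text
[0.5293291  0.26670801 0.06260843]
205 now [149, 151, 151, 151, 150, 149, 137, 135, 149, 158, 202, 228, 232] | w3 [145, 146, 146, 146, 143, 138, 142, 143, 143, 143, 144, 142, 146]
213 now [150, 149, 150, 139, 134, 148, 149, 147, 147, 149, 149, 150, 149] | w3 [144, 145, 143, 143, 135, 143, 144, 142, 144, 144, 143, 144, 139]
221 now [150, 146, 137, 145, 146, 146, 147, 148, 146, 148, 148, 147, 147] | w3 [142, 142, 142, 141, 136, 140, 140, 141, 140, 140, 142, 140, 114]
229 now [137, 142, 145, 145, 145, 145, 145, 144, 145, 145, 144, 146, 145] | w3 [112, 139, 140, 141, 134, 139, 139, 138, 139, 139, 141, 140, 126]
237 now [139, 144, 140, 132, 133, 132, 129, 142, 145, 145, 144, 128, 87] | w3 [55, 59, 114, 128, 129, 125, 120, 133, 137, 138, 137, 135, 95]
245 now [142, 128, 86, 83, 82, 53, 48, 110, 145, 144, 120, 106, 86] | w3 [51, 62, 80, 78, 78, 44, 40, 101, 136, 138, 137, 120, 93]
253 now [64, 83, 83, 82, 49, 44, 44, 98, 142, 138, 99, 87, 85] | w3 [61, 78, 78, 76, 43, 38, 38, 71, 154, 164, 134, 132, 99]
261 now [80, 82, 79, 46, 41, 41, 42, 84, 140, 141, 119, 83, 89] | w3 [78, 79, 76, 42, 35, 35, 35, 43, 54, 54, 55, 56, 95]
269 now [87, 85, 46, 39, 39, 38, 40, 81, 137, 136, 107, 82, 67] | w3 [84, 82, 42, 34, 32, 33, 34, 41, 52, 51, 64, 94, 55]
277 now [73, 115, 59, 41, 37, 37, 39, 121, 143, 114, 66, 72, 91] | w3 [70, 110, 56, 36, 28, 31, 33, 45, 50, 86, 60, 51, 53]
285 now [36, 36, 42, 39, 31, 35, 83, 138, 132, 86, 91, 92, 91] | w3 [32, 30, 41, 36, 30, 31, 40, 86, 110, 72, 51, 50, 50]
293 now [32, 33, 39, 42, 33, 34, 55, 96, 98, 91, 91, 91, 92] | w3 [31, 28, 36, 37, 29, 36, 92, 52, 44, 47, 46, 47, 58]
```

Contact came at TCP z≈0.0625, as predicted. Next I push the sleeve.

>>> step_arm --motion '[{"xyz": [0,0,-0.004],"rotation": [0,0,0],"gripper": 42},{"xyz": [0,0,-0.004],"rotation": [0,0,0],"gripper": 42},{"xyz": [0,0,0],"rotation": [0,0,0],"gripper": 42},{"xyz": [0,0,0],"rotation": [0,0,0],"gripper": 42}]'

```text
clock: 11.35
tool_pos: [0.5294, 0.2667, 0.0592]
orientation: [0.0, 0.969, 0.248, 0.0]
contact_force: [-3.0, -1.3, 8.0]
finger_gap: 0.0418
gripper_force: 3.9
```

>>> step_arm --motion '[{"xyz": [0,0,-0.004],"rotation": [0,0,0],"gripper": 42},{"xyz": [0,0,0],"rotation": [0,0,0],"gripper": 42},{"xyz": [0,0,0],"rotation": [0,0,0],"gripper": 42}]'

```text
clock: 11.65
tool_pos: [0.5293, 0.2667, 0.0574]
orientation: [0.0, 0.969, 0.248, -0.0]
contact_force: [-3.4, -1.5, 8.7]
finger_gap: 0.0419
gripper_force: 4.5
```

>>> step_arm --motion '[{"xyz": [0,0,-0.004],"rotation": [0,0,0],"gripper": 42},{"xyz": [0,0,-0.001],"rotation": [0,0,0],"gripper": 42},{"xyz": [0,0,0],"rotation": [0,0,0],"gripper": 42},{"xyz": [0,0,0],"rotation": [0,0,0],"gripper": 42}]'

```text
clock: 12.05
tool_pos: [0.5294, 0.2667, 0.0553]
orientation: [0.0, 0.969, 0.248, -0.0]
contact_force: [-3.8, -2.7, 10.1]
finger_gap: 0.0419
gripper_force: 5.2
```

>>> step_arm --motion '[{"xyz": [0,0,0],"rotation": [0,0,0],"gripper": 34},{"xyz": [0,0,0],"rotation": [0,0,0],"gripper": 34}]'

```text
clock: 12.25
tool_pos: [0.5305, 0.2672, 0.0559]
orientation: [-0.0, 0.969, 0.248, 0.001]
contact_force: [-3.3, -1.4, 11.2]
finger_gap: 0.034
gripper_force: 5.3
```

>>> step_arm --motion '[{"xyz": [0,0,0],"rotation": [0,0,0],"gripper": 24},{"xyz": [0,0,0],"rotation": [0,0,0],"gripper": 24},{"xyz": [0,0,0],"rotation": [0,0,0],"gripper": 24},{"xyz": [0,0,0],"rotation": [0,0,0],"gripper": 24}]' --grip_force 80

```text
clock: 12.65
tool_pos: [0.531, 0.2676, 0.0563]
orientation: [-0.0, 0.969, 0.248, 0.002]
contact_force: [-2.1, -1.4, 10.8]
finger_gap: 0.0263
gripper_force: 79.7
```

>>> step_arm --motion '[{"xyz": [0,0,0],"rotation": [0,0,0],"gripper": 34},{"xyz": [0,0,0],"rotation": [0,0,0],"gripper": 34},{"xyz": [0,0,-0.002],"rotation": [0,0,0],"gripper": 34},{"xyz": [0,0,-0.001],"rotation": [0,0,0],"gripper": 34},{"xyz": [0,0,0],"rotation": [0,0,0],"gripper": 34},{"xyz": [0,0,0],"rotation": [0,0,0],"gripper": 34}]'

```text
clock: 13.25
tool_pos: [0.5316, 0.2674, 0.055]
orientation: [-0.0, 0.969, 0.248, 0.002]
contact_force: [-2.1, -1.4, 12.0]
finger_gap: 0.0338
gripper_force: 5.6
```

Run:
```python
from h import *
s,p=shot('wrist','w5.png'); print(s['tool_pos'].round(4),s['contact_force'].round(1),s['ft_torque'].round(2))
for d in optics.spot_in(p,'cup_center')[:1]: print(d,proj(s,p,d['xyz']))
g=cv2.cvtColor(p['frame'],cv2.COLOR_RGB2GRAY)
s2,p2=shot('scene'); f=p2['frame'][:,:,::-1]
A=cv2.resize(f[190:270,360:450],(450,400),interpolation=cv2.INTER_CUBIC)
B=cv2.resize(p['frame'][190:330,250:390,::-1],(400,400),interpolation=cv2.INTER_CUBIC)
cv2.imwrite('pics/s5.png',np.hstack([A,B])[:,:800])
```

```text
[0.5316 0.2674 0.055 ] [-2.1 -1.4 12. ] [-0.18  0.33  0.04]
{'xyz': [0.5361, 0.2715, 0.1332], 'confidence': 0.86} [[317.84221046 290.3609671 ]]
```

View pics/s5.png

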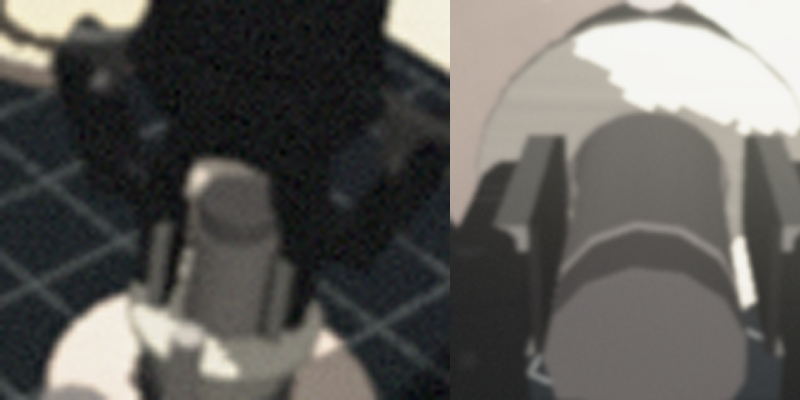

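The picture shows both pads resting on the ring, centred either side of the cup, with the sleeve at its 12 N stop. Now I grip and lift.

>>> step_arm --motion '[{"xyz": [0,0,0],"rotation": [0,0,0],"gripper": 22},{"xyz": [0,0,0],"rotation": [0,0,0],"gripper": 22},{"xyz": [0,0,0],"rotation": [0,0,0],"gripper": 22},{"xyz": [0,0,0],"rotation": [0,0,0],"gripper": 22},{"xyz": [0,0,0.003],"rotation": [0,0,0],"gripper": 22},{"xyz": [0,0,0.003],"rotation": [0,0,0],"gripper": 22},{"xyz": [0,0,0.004],"rotation": [0,0,0],"gripper": 22}]' --grip_force 90

```text
clock: 14.1
tool_pos: [0.5318, 0.2679, 0.0596]
orientation: [-0.001, 0.969, 0.248, 0.003]
contact_force: [0.5, 0.8, 7.8]
finger_gap: 0.0263
gripper_force: 89.4
```

>>> step_arm --motion '[{"xyz": [0,0,0.006],"rotation": [0,0,0],"gripper": 22},{"xyz": [0,0,0.008],"rotation": [0,0,0],"gripper": 22},{"xyz": [0,0,0.01],"rotation": [0,0,0],"gripper": 22},{"xyz": [0,0,0.01],"rotation": [0,0,0],"gripper": 22},{"xyz": [0,0,0],"rotation": [0,0,0],"gripper": 22}]'

```text
clock: 14.6
tool_pos: [0.5299, 0.2672, 0.0742]
orientation: [-0.0, 0.969, 0.248, 0.001]
contact_force: [3.3, 3.5, -0.2]
finger_gap: 0.0267
gripper_force: 89.1
```

>>> step_arm --motion '[{"xyz": [0,0,0.03],"rotation": [0,0,0],"gripper": 22},{"xyz": [0,0,0.05],"rotation": [0,0,0],"gripper": 22},{"xyz": [0,0,0.06],"rotation": [0,0,0],"gripper": 22},{"xyz": [0,0,0.06],"rotation": [0,0,0],"gripper": 22},{"xyz": [0,0,0.04],"rotation": [0,0,0],"gripper": 22},{"xyz": [0,0,0],"rotation": [0,0,0],"gripper": 22},{"xyz": [0,0,0],"rotation": [0,0,0],"gripper": 22}]'

```text
clock: 15.3
tool_pos: [0.5282, 0.266, 0.1929]
orientation: [0.0, 0.969, 0.248, -0.001]
contact_force: [-0.4, 0.4, -1.7]
finger_gap: 0.0261
gripper_force: 88.8
```

Run:
```python
from h import *
s,p=shot('scene','s6.png'); print(s['tool_pos'].round(4),s['contact_force'].round(1))
for th in ('cup_center','sleeve_top'):
    for d in optics.spot_in(p,th)[:2]: print(th,np.round(d['xyz'],4),d['confidence'])
s,p=shot('wrist','w6.png')
for th in ('cup_center','sleeve_top'):
    for d in optics.spot_in(p,th)[:2]: print(th,np.round(d['xyz'],4),d['confidence'])
```

```text
[0.5282 0.266  0.1929] [-0.4  0.4 -1.7]
cup_center [0.5346 0.2719 0.2437] 0.68
cup_center [ 0.5336 -0.255   0.0187] 0.3
sleeve_top [0.5304 0.272  0.0927] 0.57
cup_center [0.5369 0.2648 0.269 ] 0.97
cup_center [0.6234 0.2941 0.0874] 0.67
sleeve_top [0.5325 0.2692 0.0963] 0.59
```

Run:
```python
from h import *
s=read_state(); s,p=shot('wrist')
t=s['tool_pos']; a=np.radians(28.7); u=np.array([np.cos(a),np.sin(a),0]); 
th=np.linspace(0,2*np.pi,120,endpoint=False)
g=cv2.GaussianBlur(cv2.cvtColor(p['frame'],cv2.COLOR_RGB2GRAY),(3,3),0).astype(float)
def smp(X): 
    q=proj(s,p,X).astype(np.float32); return cv2.remap(g.astype(np.float32),q[:,0:1],q[:,1:2],cv2.INTER_LINEAR).ravel()
v=np.array([-u[1],u[0],0]); ztop=t[2]-.0105+.092
best=[]
for dz in (-.004,-.002,0,.002,.004):
  for du in np.arange(-.008,.0081,.0005):
    for dv in np.arange(-.003,.0031,.0005):
      c=np.array([t[0],t[1],ztop+dz])+du*u+dv*v
      ring=lambda r:c+r*(np.outer(np.cos(th),u)+np.outer(np.sin(th),v))
      best.append((np.abs(smp(ring(.0148))-smp(ring(.0132))).mean(),dz,du,dv))
best.sort(reverse=True)
for b in best[:8]: print(np.round(b,4))
print(proj(s,p,np.array([t[0],t[1],ztop])))
```

```text
[2.6461e+01 0.0000e+00 2.5000e-03 0.0000e+00]
[ 2.62922e+01  0.00000e+00  2.50000e-03 -5.00000e-04]
[2.56161e+01 0.00000e+00 2.50000e-03 5.00000e-04]
[2.54586e+01 2.00000e-03 4.00000e-03 5.00000e-04]
[2.54011e+01 2.00000e-03 4.00000e-03 0.00000e+00]
[ 2.51723e+01 -2.00000e-03  1.00000e-03  0.00000e+00]
[ 2.51302e+01  2.00000e-03  4.00000e-03 -1.00000e-03]
[ 2.50928e+01 -2.00000e-03  1.00000e-03 -5.00000e-04]
[[321.34167409 310.38683868]]
```

>>> step_arm --motion '[{"xyz": [0,-0.04,0],"rotation": [0,0,0],"gripper": 22},{"xyz": [0,-0.07,0],"rotation": [0,0,0],"gripper": 22},{"xyz": [-0.002,-0.09,0],"rotation": [0,0,0],"gripper": 22},{"xyz": [-0.002,-0.09,0],"rotation": [0,0,0],"gripper": 22},{"xyz": [-0.002,-0.09,0],"rotation": [0,0,0],"gripper": 22},{"xyz": [-0.002,-0.09,0],"rotation": [0,0,0],"gripper": 22},{"xyz": [-0.002,-0.09,0],"rotation": [0,0,0],"gripper": 22},{"xyz": [-0.002,-0.09,0],"rotation": [0,0,0],"gripper": 22},{"xyz": [-0.002,-0.09,0],"rotation": [0,0,0],"gripper": 22},{"xyz": [-0.002,-0.09,0],"rotation": [0,0,0],"gripper": 22},{"xyz": [-0.001,-0.09,0],"rotation": [0,0,0],"gripper": 22},{"xyz": [0,-0.09,0],"rotation": [0,0,0],"gripper": 22},{"xyz": [0,-0.045,0],"rotation": [0,0,0],"gripper": 22},{"xyz": [0,-0.021,0],"rotation": [0,0,0],"gripper": 22},{"xyz": [0,0,0],"rotation": [0,0,0],"gripper": 22},{"xyz": [0,0,0],"rotation": [0,0,0],"gripper": 22},{"xyz": [0,0,0],"rotation": [0,0,0],"gripper": 22}]'

```text
clock: 17.35
tool_pos: [0.5207, -0.2697, 0.1934]
orientation: [-0.0, 0.969, 0.249, -0.0]
contact_force: [-0.1, -0.5, -1.1]
finger_gap: 0.0263
gripper_force: 88.9
```

```bash
cat > fit.py <<'E'
from h import *
s,p=shot('wrist'); t=s['tool_pos']; print(t.round(4),s['contact_force'].round(1))
g=cv2.GaussianBlur(cv2.cvtColor(p['frame'],cv2.COLOR_RGB2GRAY),(3,3),0).astype(np.float32)
th=np.linspace(0,2*np.pi,120,endpoint=False); C=np.c_[np.cos(th),np.sin(th),0*th]
def smp(X):
    q=proj(s,p,X).astype(np.float32); return cv2.remap(g,q[:,0:1],q[:,1:2],cv2.INTER_LINEAR).ravel()
def fit(c0,r,w=.0015,R_=.008):
    b=[]
    for dx in np.arange(-R_,R_+1e-6,.0005):
        for dy in np.arange(-R_,R_+1e-6,.0005):
            c=np.array(c0)+[dx,dy,0]; b.append((abs(np.median(smp(c+(r+w)*C)-smp(c+(r-w)*C))),*c))
    b.sort(reverse=True); return np.round(b[:4],4)
if __name__=='__main__':
    print('base',fit([.5195,-.2715,.008],.05)); print('tower',fit([.5195,-.2715,.042],.024)); print(proj(s,p,[[.5195,-.2715,.042],[.5195,-.2715,.008]]))
    for th_ in ('stand','well_floor'):
        for d in optics.spot_in(p,th_)[:1]: print(th_,np.round(d['xyz'],4),d['confidence'])
E
python3 fit.py
```

```text
[ 0.5207 -0.2697  0.1934] [-0.1 -0.5 -1.1]
base [[ 2.79004e+01  5.18500e-01 -2.70500e-01  8.00000e-03]
 [ 2.74277e+01  5.18000e-01 -2.70500e-01  8.00000e-03]
 [ 2.73330e+01  5.19000e-01 -2.70500e-01  8.00000e-03]
 [ 2.67188e+01  5.18500e-01 -2.70000e-01  8.00000e-03]]
tower [[28.3799  0.5185 -0.2695  0.042 ]
 [28.1777  0.5185 -0.27    0.042 ]
 [28.1372  0.519  -0.2695  0.042 ]
 [28.1245  0.519  -0.27    0.042 ]]
[[322.27450578 183.66990673]
 [322.20565501 178.04700461]]
stand [ 0.5259 -0.2682  0.0068] 0.62
well_floor [ 0.5251 -0.273   0.0132] 0.79
```

>>> step_arm --motion '[{"xyz": [-0.004,0,-0.03],"rotation": [0,0,0],"gripper": 22},{"xyz": [0,0,-0.06],"rotation": [0,0,0],"gripper": 22},{"xyz": [0,0,-0.06],"rotation": [0,0,0],"gripper": 22},{"xyz": [0,0,-0.06],"rotation": [0,0,0],"gripper": 22},{"xyz": [0,0,-0.04],"rotation": [0,0,0],"gripper": 22},{"xyz": [0,0,-0.016],"rotation": [0,0,0],"gripper": 22},{"xyz": [0,0,0],"rotation": [0,0,0],"gripper": 22},{"xyz": [0,0,0],"rotation": [0,0,0],"gripper": 22}]'

```text
clock: 18.3
tool_pos: [0.5193, -0.2717, 0.0613]
orientation: [0.001, 0.969, 0.248, 0.0]
contact_force: [0.5, -0.5, -0.1]
finger_gap: 0.0261
gripper_force: 88.9
```

Run:
```python
from fit import *
print('base',fit([.5185,-.270,.008],.05)[:2]); print('tower',fit([.5185,-.270,.042],.024)[:2])
```

```text
[ 0.5193 -0.2717  0.0613] [ 0.5 -0.5 -0.1]
base [[ 4.6061e+01  5.1850e-01 -2.7100e-01  8.0000e-03]
 [ 4.5020e+01  5.1900e-01 -2.7100e-01  8.0000e-03]]
tower [[24.166   0.5175 -0.2715  0.042 ]
 [24.0488  0.5185 -0.27    0.042 ]]
```

>>> step_arm --motion '[{"xyz": [-0.001,0.002,-0.006],"rotation": [0,0,0],"gripper": 22},{"xyz": [0,0,-0.006],"rotation": [0,0,0],"gripper": 22},{"xyz": [0,0,-0.006],"rotation": [0,0,0],"gripper": 22},{"xyz": [0,0,-0.006],"rotation": [0,0,0],"gripper": 22},{"xyz": [0,0,0],"rotation": [0,0,0],"gripper": 22}]'

```text
clock: 18.85
tool_pos: [0.5183, -0.2704, 0.0482]
orientation: [0.0, 0.969, 0.248, 0.0]
contact_force: [0.6, -0.3, -1.8]
finger_gap: 0.0263
gripper_force: 89.1
```

>>> step_arm --motion '[{"xyz": [0,0,-0.006],"rotation": [0,0,0],"gripper": 22},{"xyz": [0,0,-0.006],"rotation": [0,0,0],"gripper": 22},{"xyz": [0,0,0],"rotation": [0,0,0],"gripper": 22}]'

```text
clock: 19.15
tool_pos: [0.5184, -0.2705, 0.0423]
orientation: [0.0, 0.969, 0.248, 0.0]
contact_force: [1.8, 0.1, -1.9]
finger_gap: 0.0262
gripper_force: 89.3
```

>>> step_arm --motion '[{"xyz": [0,0,-0.006],"rotation": [0,0,0],"gripper": 22},{"xyz": [0,0,-0.006],"rotation": [0,0,0],"gripper": 22},{"xyz": [0,0,0],"rotation": [0,0,0],"gripper": 22}]'

```text
clock: 19.45
tool_pos: [0.518, -0.2703, 0.0361]
orientation: [-0.0, 0.969, 0.248, -0.0]
contact_force: [1.7, -0.3, -2.7]
finger_gap: 0.026
gripper_force: 89.3
```

>>> step_arm --motion '[{"xyz": [0,0,-0.004],"rotation": [0,0,0],"gripper": 22},{"xyz": [0,0,-0.004],"rotation": [0,0,0],"gripper": 22},{"xyz": [0,0,0],"rotation": [0,0,0],"gripper": 22}]'

```text
clock: 19.75
tool_pos: [0.5188, -0.2707, 0.0327]
orientation: [0.001, 0.969, 0.248, 0.001]
contact_force: [2.7, -0.4, -2.4]
finger_gap: 0.0265
gripper_force: 89.2
```

>>> step_arm --motion '[{"xyz": [0.002,0,-0.003],"rotation": [0,0,-0.08],"gripper": 22},{"xyz": [0,0,-0.003],"rotation": [0,0,-0.08],"gripper": 22},{"xyz": [0,0,-0.003],"rotation": [0,0,-0.08],"gripper": 22}]'

```text
clock: 20.05
tool_pos: [0.5203, -0.2712, 0.0289]
orientation: [0.001, 0.998, 0.059, 0.001]
contact_force: [2.0, -0.3, 2.7]
finger_gap: 0.0261
gripper_force: 89.6
```

>>> step_arm --motion '[{"xyz": [0,0,-0.003],"rotation": [0,0,0.08],"gripper": 22},{"xyz": [0,0,-0.003],"rotation": [0,0,0.08],"gripper": 22},{"xyz": [0,0,-0.003],"rotation": [0,0,0.08],"gripper": 22}]'

```text
clock: 20.35
tool_pos: [0.5205, -0.2695, 0.0251]
orientation: [-0.001, 0.968, 0.25, 0.001]
contact_force: [1.7, 5.1, 8.0]
finger_gap: 0.0262
gripper_force: 90.4
```

>>> step_arm --motion '[{"xyz": [0,0,-0.003],"rotation": [0,0,-0.08],"gripper": 22},{"xyz": [0,0,-0.003],"rotation": [0,0,-0.08],"gripper": 22},{"xyz": [0,0,-0.003],"rotation": [0,0,-0.08],"gripper": 22}]'

```text
clock: 20.65
tool_pos: [0.5215, -0.2713, 0.0227]
orientation: [0.001, 0.998, 0.06, 0.002]
contact_force: [-0.7, 1.9, 14.3]
finger_gap: 0.0261
gripper_force: 90.8
```

>>> step_arm --motion '[{"xyz": [0,0,-0.003],"rotation": [0,0,0.08],"gripper": 22},{"xyz": [0,0,-0.003],"rotation": [0,0,0.08],"gripper": 22},{"xyz": [0,0,-0.002],"rotation": [0,0,0.08],"gripper": 22}]'

```text
clock: 20.95
tool_pos: [0.5208, -0.2704, 0.0183]
orientation: [0.0, 0.968, 0.25, 0.001]
contact_force: [-2.8, 4.1, 18.2]
finger_gap: 0.026
gripper_force: 91.4
```

>>> step_arm --motion '[{"xyz": [0,0,-0.002],"rotation": [0,0,-0.08],"gripper": 22},{"xyz": [0,0,-0.002],"rotation": [0,0,-0.08],"gripper": 22},{"xyz": [0,0,0],"rotation": [0,0,-0.08],"gripper": 22}]'

```text
clock: 21.25
tool_pos: [0.5219, -0.2709, 0.0183]
orientation: [0.001, 0.998, 0.06, 0.002]
contact_force: [-2.2, 4.4, 19.2]
finger_gap: 0.0257
gripper_force: 91.7
```

>>> step_arm --motion '[{"xyz": [0,0,-0.002],"rotation": [0,0,0.08],"gripper": 22},{"xyz": [0,0,-0.001],"rotation": [0,0,0.08],"gripper": 22},{"xyz": [0,0,0],"rotation": [0,0,0.08],"gripper": 22}]'

```text
clock: 21.55
tool_pos: [0.5212, -0.2705, 0.0182]
orientation: [-0.0, 0.968, 0.25, 0.001]
contact_force: [-6.5, 7.9, 30.4]
finger_gap: 0.0262
gripper_force: 92.6
```

z holds at 0.0182 with 30 N while twisting, which matches a bottomed cup. A cap-height check before letting go:

```bash
cat > cap.py <<'E'
from fit import *
q=s['orientation'];a=2*np.arctan2(q[2],q[1])
if __name__=='__main__':
    o=[]
    for z in np.arange(.090,.1121,.002):
        b=fit([.519,-.2705,z],.014,.0008,.006)[0]; o.append(b)
    o.sort(key=lambda b:-b[0]); print(np.array(o[:4]))
    s2,p2=shot('scene')
    for d in optics.spot_in(p2,'cup_center')[:2]: print(np.round(d['xyz'],4),d['confidence'])
E
python3 cap.py
```

```text
[ 0.5212 -0.2705  0.0182] [-6.5  7.9 30.4]
[[54.9194  0.519  -0.272   0.1   ]
 [54.5723  0.52   -0.2715  0.102 ]
 [53.7261  0.518  -0.2725  0.098 ]
 [53.5752  0.5165 -0.273   0.096 ]]
[ 0.5277 -0.2626  0.0775] 0.61
```

Cap top sits at z≈0.100, so the bottom is on the floor. I'll ease off the load, open modestly and retreat straight up.

>>> step_arm --motion '[{"xyz": [-0.001,0.001,0.004],"rotation": [0,0,0],"gripper": 22},{"xyz": [-0.001,0.001,0.004],"rotation": [0,0,0],"gripper": 22},{"xyz": [0,0,0],"rotation": [0,0,0],"gripper": 22}]'

```text
clock: 22.0
tool_pos: [0.5209, -0.2705, 0.0183]
orientation: [0.002, 0.969, 0.248, 0.002]
contact_force: [2.4, 0.9, 8.6]
finger_gap: 0.0259
gripper_force: 90.0
```

>>> step_arm --motion '[{"xyz": [0,0,0],"rotation": [0,0,0],"gripper": 44},{"xyz": [0,0,0],"rotation": [0,0,0],"gripper": 44},{"xyz": [0,0,0],"rotation": [0,0,0],"gripper": 44},{"xyz": [0,0,0],"rotation": [0,0,0],"gripper": 44}]'

```text
clock: 22.4
tool_pos: [0.517, -0.2689, 0.0146]
orientation: [-0.001, 0.969, 0.248, -0.001]
contact_force: [-0.2, -0.7, 0.3]
finger_gap: 0.0441
gripper_force: 0.0
```

>>> step_arm --motion '[{"xyz": [0,0,0.01],"rotation": [0,0,0],"gripper": 44},{"xyz": [0,0,0.03],"rotation": [0,0,0],"gripper": 44},{"xyz": [0,0,0.06],"rotation": [0,0,0],"gripper": 44},{"xyz": [0,0,0.08],"rotation": [0,0,0],"gripper": 44},{"xyz": [0,0,0.08],"rotation": [0,0,0],"gripper": 44},{"xyz": [0,0,0.06],"rotation": [0,0,0],"gripper": 44},{"xyz": [0,0,0.04],"rotation": [0,0,0],"gripper": 44},{"xyz": [0,0,0],"rotation": [0,0,0],"gripper": 44},{"xyz": [0,0,0],"rotation": [0,0,0],"gripper": 44},{"xyz": [0,0,0],"rotation": [0,0,0],"gripper": 44}]'

```text
clock: 23.4
tool_pos: [0.517, -0.2686, 0.1939]
orientation: [-0.001, 0.969, 0.248, -0.001]
contact_force: [-1.1, -0.0, -0.5]
finger_gap: 0.0442
gripper_force: 0.0
```

```bash
python3 cap.py
python3 - <<'E'
from h import *
s,p=shot('top')
for th in ('cup_center','sleeve_top','bottle','jar','beaker','crown'):
    for d in optics.spot_in(p,th)[:1]: print(th,np.round(d['xyz'],4),d['confidence'])
E
```

```text
[ 0.517  -0.2686  0.1939] [-1.1 -0.  -0.5]
[[17.7808  0.5175 -0.272   0.096 ]
 [17.7505  0.517  -0.2725  0.094 ]
 [17.5947  0.5165 -0.273   0.09  ]
 [17.2822  0.516  -0.2725  0.092 ]]
[ 0.5252 -0.2601  0.0787] 0.56
cup_center [ 0.5195 -0.2611  0.1009] 0.5
sleeve_top [0.5334 0.2718 0.0947] 0.92
bottle [0.6243 0.2878 0.0815] 0.97
jar [0.4153 0.1527 0.0655] 0.62
beaker [ 0.3933 -0.1532  0.0267] 0.55
```

The cup stands in the well with its top at about 0.10, the sleeve is back up at 0.095, and the bottle, jar and beaker haven't moved. Handing in.

```bash
python3 -c "
from station import workorder; print(workorder.close_job())"
```

```text
the job is handed in; nothing more can be done
None
```

The cup is out of the coupling, fully bottomed in the stand's well and released; the sleeve is back up, the bottle, jar and beaker had not moved (the others weren't re-checked), and the job was handed in at about 23 s of the 64 s limit.

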